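Let the short tin out of the tin dispenser

TASK

Two tins lie in the wooden two-lane dispenser, each held back by the wire gate of its own rocking lever. With the fingertips, press down the grey paddle at the rear end of the lever on the short tin's lane, and keep it down until the short tin has rolled out under the gate to the front lip; then let the paddle up again so that the gate is shut. Do not touch the tins, leave the other lever and the long tin as they are, do not disturb the things standing around, and finish clear of everything.

Things in the scene. Friction and masses are not known exactly. Their poses are not given: they have to be found in the camera images.
- dispenser: fixed wooden stand, two lanes, 362 (x) by 276 (y) mm, 152 tall at the pivot posts. Origin on the worktop, x = -172 (front lip) to +190 mm (rear, paddles); +y to the left lane. Lane middles y = +68 (left), -68 mm (right), 124 wide, floors falling 8 degrees to the front; side walls 72 high, front lip 60 high, inner face x = -162 mm. Wire gates hang across the lanes at x = -50 mm
- lever_left (a joint): angle of the left (+y) lane's lever, rad: 0 = level, gate shut (rest, sprung back when let go); grows as paddle sinks and gate rises; stop at 0.5, tin can pass from about 0.27. Pivot along the dispenser's y at x = +75, y = +68, z = 135 mm in its frame. Paddle middle is 90 mm behind the pivot: it sinks 34 mm at 0.39, 43 mm at 0.5, tilting with the lever; takes 2 to 6 N
- lever_right (a joint): angle of the right (-y) lane's lever, rad: 0 = level, gate shut (rest, sprung back when let go); grows as paddle sinks and gate rises; stop at 0.5, tin can pass from about 0.27. Pivot along the dispenser's y at x = +75, y = -68, z = 135 mm in its frame. Paddle middle is 90 mm behind the pivot: it sinks 34 mm at 0.39, 43 mm at 0.5, tilting with the lever; takes 2 to 6 N
- press_left (a point): middle of the top face of the left lane's grey press paddle (44 mm along x, 60 mm along y, 8 mm thick, three black grip ribs), at the rear end of that lane's steel lever; moves with the lever. At rest it stands 147 mm above the worktop, at x = +165, y = +68 mm in the dispenser's frame.
- press_right (a point): middle of the top face of the right lane's grey press paddle (44 mm along x, 60 mm along y, 8 mm thick, three black grip ribs), at the rear end of that lane's steel lever; moves with the lever. At rest it stands 147 mm above the worktop, at x = +165, y = -68 mm in the dispenser's frame.
- short_tin: the short food tin, 75 mm diameter and 58 mm long, lying on its side across one lane (either one); origin in the middle of its bottom end, z along its length
- short_tin_center (a point): centre of the short tin. Behind the gate it lies near x = -8, z = 72 mm in the dispenser's frame; rolled out against the front lip near x = -124, z = 56 mm. With the gate up it rolls out by itself within about 1 s
- long_tin: the long food tin, 75 mm diameter and 110 mm long, lying on its side in the other lane; origin in the middle of its bottom end, z along its length
- long_tin_center (a point): centre of the long tin; stays behind its gate
- mug: white mug, 80 mm wide, 91 mm tall, standing right of the dispenser; origin under its middle. Bystander
- spice_jar: spice jar with green cap, 46 mm wide, 106 mm tall, standing left of the dispenser; origin under its middle. Bystander
- marker: black and white marker pen, 135 mm long, 17 mm thick, lying at the right; origin under its middle. Bystander
- timer: orange and white twist timer, 68 mm wide, 57 mm tall, at the left; origin under its middle. Bystander
There are look-alikes about, which are no part of the job. What is shaped like the short_tin but black is not meant.

How it is judged:
By the outcome, as a careful person would: the job done as asked, in the order asked, and still so for the second after the job is handed in, with the robot touching nothing.
It also fails if it takes over 29 s, if anything falls off the work surface, if the arm or the gripper's body presses on something with over 40 N, if the wrist force passes 120 N, or if a joint passes its speed limit or range.

ROBOT

A 6-joint arm with a two-finger parallel gripper is mounted at the origin on a cart in front of the work surface, level with it; the furniture and walls round the work are solid. World frame = base frame: x ahead of the robot, y to its left, z up, the work surface at z = 0. Lengths are in m, angles in rad, forces in N, time in s.
With the tool pointing down it reaches from about 0.375 to 0.975 m from the base axis. Payload 3.8 kg.
Tool frame: the origin (TCP) lies at the very end of the fingers, on their centre line; the grasp point (between the pads) lies 19 mm behind it; z points along the fingers, y is the line along which they close (so a half turn about z gives the same grasp; the last joint's range is limited). The gripper opens to 85 mm and grips with 20 to 120 N. Pads are 22 mm wide; open, the fingers measure 114 mm over their backs; the gripper's body (76 mm by 85 mm) begins 54 mm behind the grasp point. The pads swing forward as they close: fully open they stand 13 mm farther back than shut.
Start: joints at [1.298, 0.264, 1.604, -0, 1.274, -0.037], TCP at [0.158, 0.656, 0.231] pointing down, gripper open.
Joint ranges: [-2.63, 2.63], [-0.94, 2.18], [0.31, 2.57], [-1.31, 4.45], [0, 2.66], [-2.55, 2.55]. Speed limits (rad/s): [2.57, 2.57, 3.14, 3.14, 3.14, 3.14].

INTERFACE

Orientations are given as a rotation vector (axis times angle).
In Python, from workcell import * gives the robot as it stands.
- The arm moves only by the shell command python3 -m crank 'ROWS' [OPENING] [FORCE]. ROWS is JSON, a list that holds one entry, the list of rows, each a list of 6 numbers: the shift along the tool's x, y, z in cm, then the turn, a rotation vector about the tool's x, y, z in rad. In form: [[[dx, dy, dz, ax, ay, az], ...]]. A call has 1 to 8 rows; each row shifts and turns the commanded pose from where the row before left it, along the tool's axes as they then stand; what a row does not reach is not made up. A row lasts 1/12 s, in which the tool goes at most 41.7 mm and 7.16 degrees, less where a joint would pass 70% of its speed; a pose out of reach is approached as far as the arm can. A call with a gripper value outside its range is refused whole. OPENING is the finger opening in cm, from 0 to 8.54, set as the call begins (- or left out, the last holds). The fingers move at their own pace and stop on an object; FORCE is the grip in N (left out, the last holds). Time passes only in rows, so rows that do not move let the fingers close. It gives the time, the measured TCP pose, the force, the opening and the grip force at its end, in the units of the state.
- read_state(): the state, without advancing time (a new reading comes with each control period).
- read_camera(name): name is "side" or "top" or "wrist"; returns the picture (384x512x3 uint8, blue, green, red); there is no depth.
- camera_model(name): a dict with "camera_matrix" (3x3 intrinsics, pixels), "R" (3x3) and "t" (3): a world point X has camera coordinates R X + t. Camera axes: x right, y down, z forward; pixel columns grow to the right and rows downward; lengths in m; the calibration is good to about 2 mm. A picture is of the moment at which its call begins: read the wrist's pose just before it. camera_model takes no time and is no camera call; for the wrist camera it gives the pose at the moment of the call.
- finish_job(): hands the job in; it is judged then, once.
The state is a dict: "time": time; "q": joint angles; "joint_vel": joint speeds; "joint_torque": joint torques, N m; "tool_pos": TCP position; "tcp_rot": TCP orientation; "wrist_force": force on the tool from outside, world axes, zero at the start; "torque": the same for the moment, N m; "width": opening from 0.0 (shut) to 1.0 (fully open); "grip_force": force on a finger pad.
Only numpy, scipy, OpenCV 4.12 (cv2) and the standard library are available. Lean on these libraries where they do the work, as an engineer would, in place of code of your own. Each camera call takes 0.05 s, during which the arm holds its last target. There are 200 camera calls.

## Working session

There is one attempt and no reset: what is moved stays moved. The work goes in short steps, Python scripts to look and compute and a shell command to move; the robot and the scene stay as the last step left them, time stands still between calls to the robot, and variables do not carry over. Pictures are saved under pics/ and viewed, at most 10 in all, crops included, and the job is handed in when it is done.

```bash
mkdir -p pics
python3 - <<'E'
from workcell import *
import cv2,numpy as np
s=read_state();print(s['time'],s['tool_pos'],s['tcp_rot'],s['width'])
for n in("top","side"):
    cv2.imwrite(f"pics/{n}0.png",cv2.resize(read_camera(n),(800,600)))
    m=camera_model(n);print(n,{k:np.round(v,3).tolist() for k,v in m.items() if k in("camera_matrix","R","t")})
E
```

```text
0.0 [0.15748533 0.65562079 0.22998332] [-0.36942595 -3.11944607  0.0034639 ] 1.0008560105218112
top {'camera_matrix': [[457.278, 0.0, 258.844], [0.0, 457.278, 194.026], [0.0, 0.0, 1.0]], 'R': [[0.022, -1.0, -0.013], [-0.999, -0.022, -0.036], [0.036, 0.014, -0.999]], 't': [-0.029, 0.467, 1.649]}
side {'camera_matrix': [[363.78, 0.0, 251.706], [0.0, 363.78, 196.973], [0.0, 0.0, 1.0]], 'R': [[-0.983, 0.185, -0.016], [0.148, 0.723, -0.675], [-0.113, -0.665, -0.738]], 't': [0.466, 0.032, 1.378]}
```

View pics/top0.png

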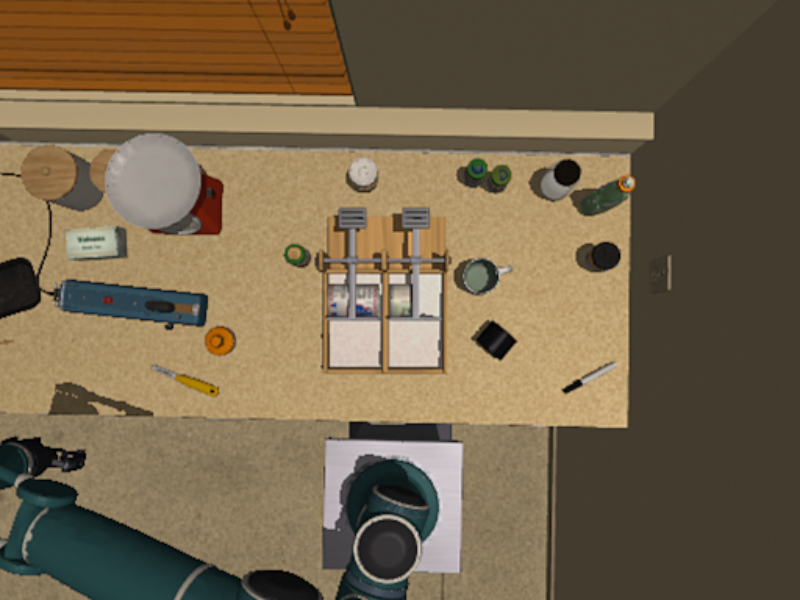

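View pics/side0.png

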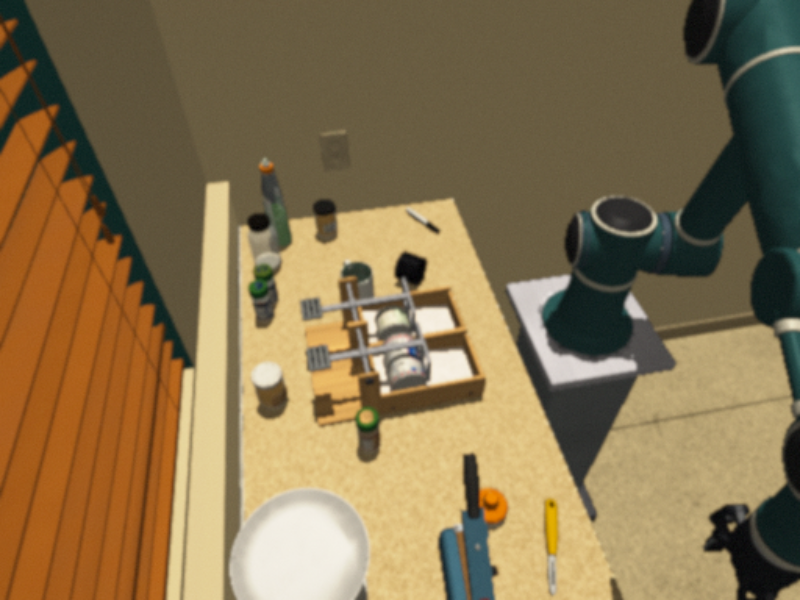

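The top view shows left paddle at about (352,217) and the right one at (415,217). The left-lane tin spans 328–380 px, the full lane width, so it is long. The right-lane tin spans about 388–412 px, so it is short. The black tin at (496,340) on the worktop is a look-alike. I'll confirm with a crop and compute the paddle position.

```bash
cat > h.py <<'E'
from workcell import *
import cv2,numpy as np
def ray(n,u,v,z):
    m=camera_model(n);K,R,t=[np.array(m[k]) for k in("camera_matrix","R","t")]
    c=-R.T@t; d=R.T@np.linalg.solve(K,[u,v,1]); return c+d*(z-c[2])/d[2]
def proj(n,X):
    m=camera_model(n);K,R,t=[np.array(m[k]) for k in("camera_matrix","R","t")]
    p=K@(R@np.array(X)+t);return p[:2]/p[2]
E
python3 - <<'E'
from h import *
f=512/800
im=read_camera("top");cv2.imwrite("pics/top1.png",cv2.resize(im[125:245,195:295],None,fx=5,fy=5,interpolation=2))
im=read_camera("side");a=cv2.resize(im[165:280,180:325],None,fx=5,fy=5,interpolation=2);cv2.imwrite("pics/side1.png",a)
for p,z in [((352,217),.147),((415.5,217),.147),((324,371),.06),((445,371),.06),((320,262),.14),((447,262),.14),((362,172),.09),((480,275),.09),((295,255),.106)]:
    print(p,ray("top",p[0]*f,p[1]*f,z).round(3))
E
```

```text
(352, 217) [0.644 0.095 0.147]
(415.5, 217) [ 0.647 -0.04   0.147]
(324, 371) [0.31  0.158 0.06 ]
(445, 371) [ 0.316 -0.114  0.06 ]
(320, 262) [0.547 0.162 0.14 ]
(447, 262) [ 0.553 -0.11   0.14 ]
(362, 172) [0.754 0.081 0.09 ]
(480, 275) [ 0.53  -0.185  0.09 ]
(295, 255) [0.564 0.222 0.106]
```

View pics/top1.png

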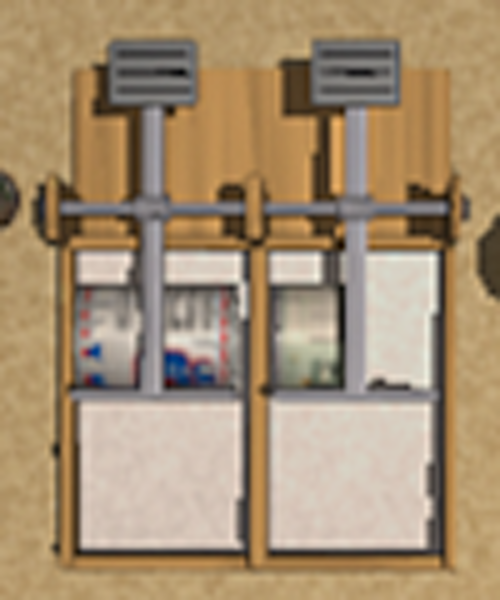

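View pics/side1.png

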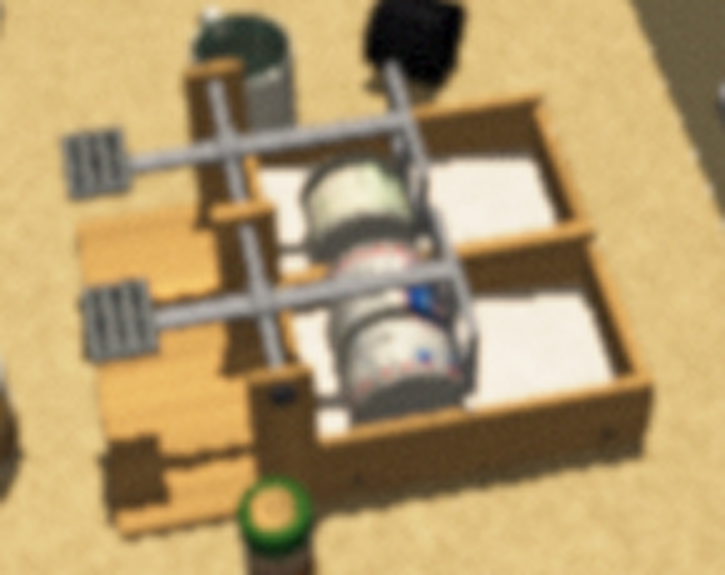

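The crops confirm it. The right-lane tin fills only the left half of its lane (crop x 270–340), so it is the short one. The left tin spans its whole lane (75–240). So I press the right paddle, centred at crop (356,73), which is world ≈ (0.646, -0.041, 0.147). I'll raise the arm and travel there with the fingers shut.

```bash
python3 -m crank '[[[0,0,-3.5,0,0,0],[0,0,-3.5,0,0,0],[-2.6,-2.3,0,0,0,0],[-2.6,-2.3,0,0,0,0],[-2.6,-2.3,0,0,0,0],[-2.6,-2.3,0,0,0,0],[-2.6,-2.3,0,0,0,0],[-2.6,-2.3,0,0,0,0]]]' 0 60
python3 -m crank '[[[-2.6,-2.3,0,0,0,0],[-2.6,-2.3,0,0,0,0],[-2.6,-2.3,0,0,0,0],[-2.6,-2.3,0,0,0,0],[-2.6,-2.3,0,0,0,0],[-2.6,-2.3,0,0,0,0],[-2.6,-2.3,0,0,0,0],[-2.6,-2.3,0,0,0,0]]]'
cat >> h.py <<'E'
from scipy.spatial.transform import Rotation as Ro
def togo(X):
    s=read_state();R=Ro.from_rotvec(s['tcp_rot'])
    A=Ro.from_matrix([[-1,0,0],[0,1,0],[0,0,-1]]);yaw=Ro.from_rotvec([0,0,.02])
    print(s['time'],s['tool_pos'].round(3),'shift cm',(R.inv().apply(np.array(X)-s['tool_pos'])*100).round(2),'turn',(R.inv()*yaw*A).as_rotvec().round(3),s['wrist_force'].round(1),s['width'])
E
python3 -c "
from h import *
togo([.646,-.041,.2])"
```

```text
time: 0.87
tool_pos: [0.2777, 0.4841, 0.3011]
tcp_rot: [0.369, 3.12, -0.0]
wrist_force: [-0.5, 0.6, 0.2]
width: -0.0
grip_force: 0.0
time: 1.53
tool_pos: [0.4369, 0.2566, 0.3013]
tcp_rot: [0.369, 3.12, 0.0]
wrist_force: [0.4, 0.1, 0.7]
width: -0.002
grip_force: 0.0
1.5333 [0.437 0.257 0.301] shift cm [-27.28 -24.06  10.13] turn [ 0.     0.    -0.256] [0.4 0.1 0.7] -0.0017104961395026865
```

```bash
python3 -m crank '[[[-2.7,-2.4,0,0,0,0],[-2.7,-2.4,0,0,0,0],[-2.7,-2.4,0,0,0,0],[-2.7,-2.4,0,0,0,0],[-2.7,-2.4,0,0,0,0],[-2.7,-2.4,0,0,0,0],[-2.7,-2.4,0,0,0,0],[-2.7,-2.4,0,0,0,0]]]'
python3 -m crank '[[[-2.7,-2.4,1,0,0,0],[-2.7,-2.4,1,0,0,0],[0,0,2,0,0,-0.09],[0,0,2,0,0,-0.09],[0,0,2,0,0,-0.076],[0,0,0,0,0,0]]]'
python3 -c "
from h import *
togo([.646,-.041,.147])
im=read_camera('top');a=im[115:245,185:305];cv2.imwrite('pics/t2.png',cv2.resize(a,None,fx=4,fy=4,interpolation=2))
im=read_camera('wrist');cv2.imwrite('pics/w2.png',im)
print(proj('wrist',[.646,-.041,.147]),proj('wrist',read_state()['tool_pos']))
import itertools
"
```

```text
time: 2.2
tool_pos: [0.6022, 0.0193, 0.3011]
tcp_rot: [-0.37, -3.12, -0.0]
wrist_force: [0.7, 0.7, -0.6]
width: 0.002
grip_force: 0.0
time: 2.7
tool_pos: [0.6397, -0.0385, 0.2154]
tcp_rot: [0.033, -3.132, -0.002]
wrist_force: [-1.1, -0.7, -1.5]
width: 0.0
grip_force: 0.0
2.7 [ 0.64  -0.038  0.215] shift cm [-0.69 -0.28  6.84] turn [ 0.001 -0.009  0.001] [-1.1 -0.7 -1.5] 0.00028814039732006405
[253.56916813 205.76253482] [257.06524909 242.45322571]
```

View pics/w2.png

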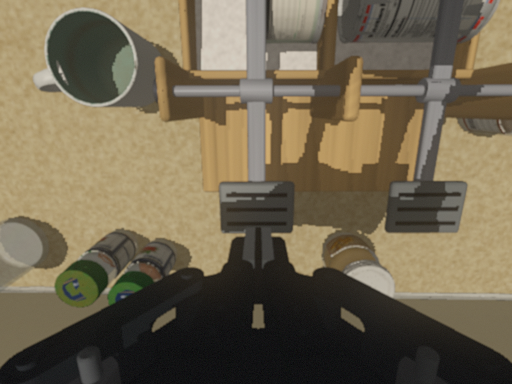

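The wrist view shows the right paddle at pixel (256,207), about 3 px from the prediction, so the estimate is good to 2 mm. I'll centre over it and descend until just above.

```bash
python3 -m crank '[[[-0.7,-0.1,0,0,0,0],[0,0,2,0,0,0],[0,0,2,0,0,0],[0,0,1.6,0,0,0],[0,0,0,0,0,0]]]'
python3 -m crank '[[[0,0,0.8,0,0,0],[0,0,0.8,0,0,0],[0,0,0.8,0,0,0],[0,0,0.8,0,0,0],[0,0,0.7,0,0,0],[0,0,0,0,0,0],[0,0,0,0,0,0],[0,0,0,0,0,0]]]'
python3 -c "
from h import *
togo([.646,-.041,.112])"
```

```text
time: 3.22
tool_pos: [0.649, -0.0387, 0.1634]
tcp_rot: [0.031, -3.138, -0.0]
wrist_force: [-0.7, 0.1, -0.3]
width: 0.004
grip_force: 0.0
time: 3.88
tool_pos: [0.649, -0.0391, 0.1257]
tcp_rot: [0.032, -3.139, -0.0]
wrist_force: [0.1, 0.5, 0.3]
width: 0.003
grip_force: 0.1
3.8833 [ 0.649 -0.039  0.126] shift cm [ 0.3  -0.18  1.37] turn [ 0.    -0.002  0.   ] [0.1 0.5 0.3] 0.002964821605976322
```

```bash
python3 -c "
from h import *
a=read_camera('side')[165:280,180:325];cv2.imwrite('pics/s3.png',cv2.resize(a,None,fx=5,fy=5,interpolation=2))
for i in range(4): read_camera('top');print(read_state()['wrist_force'].round(1))
"
```

```text
[-0.4 -0.1 -1. ]
[-0.2 -0.6  0.5]
[-0.6  0.3  0. ]
[-0.   0.2  0.4]
```

View pics/s3.png

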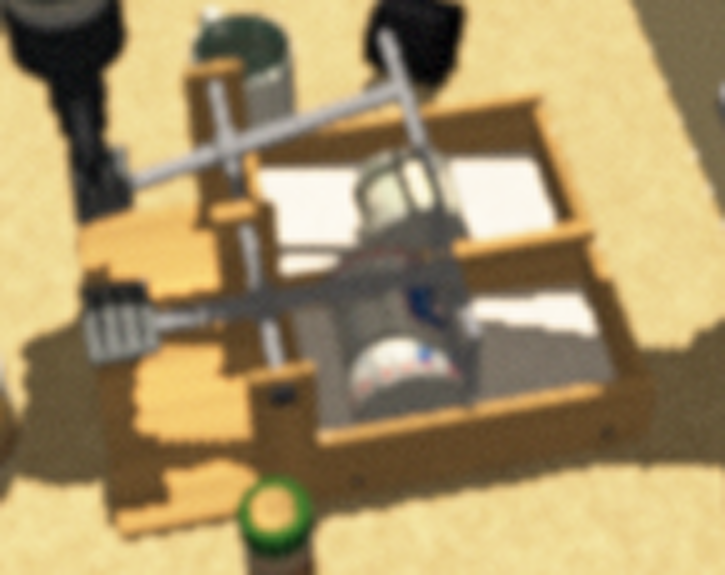

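The lever is tilting: the gate end has risen to (390,40) and the short tin is creeping forward. I'll press on to full depth and hold.

```bash
python3 -m crank '[[[0,0,0.6,0,0,0],[0,0,0.7,0,0,0],[0,0,0,0,0,0],[0,0,0,0,0,0],[0,0,0,0,0,0],[0,0,0,0,0,0],[0,0,0,0,0,0],[0,0,0,0,0,0]]]'
python3 -m crank '[[[0,0,0,0,0,0],[0,0,0,0,0,0],[0,0,0,0,0,0],[0,0,0,0,0,0],[0,0,0,0,0,0],[0,0,0,0,0,0],[0,0,0,0,0,0],[0,0,0,0,0,0]]]'
python3 -c "
from h import *
a=read_camera('side')[165:280,180:325];cv2.imwrite('pics/s4.png',cv2.resize(a,None,fx=5,fy=5,interpolation=2))"
```

```text
time: 4.8
tool_pos: [0.6503, -0.0392, 0.1137]
tcp_rot: [-0.032, 3.141, -0.0]
wrist_force: [2.0, -0.5, 3.3]
width: -0.003
grip_force: 1.9
time: 5.47
tool_pos: [0.6501, -0.0392, 0.1134]
tcp_rot: [-0.032, 3.141, -0.0]
wrist_force: [2.1, -0.6, 3.7]
width: 0.001
grip_force: 2.0
```

View pics/s4.png

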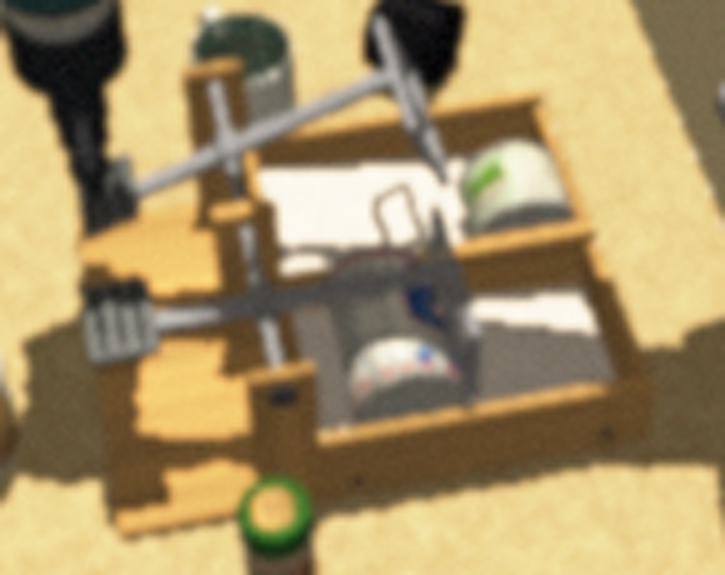

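The short tin has rolled out to the front lip at (515,185), and the long tin hasn't moved. I'll let the paddle up smoothly and retreat upward.

```bash
python3 -m crank '[[[0,0,-0.7,0,0,0],[0,0,-0.7,0,0,0],[0,0,-0.7,0,0,0],[0,0,-0.7,0,0,0],[0,0,-0.7,0,0,0],[0,0,-0.7,0,0,0],[0,0,-2,0,0,0],[0,0,-3,0,0,0]]]'
python3 -m crank '[[[0,0,-3,0,0,0],[0,0,-3,0,0,0],[0,0,-2,0,0,0],[0,0,0,0,0,0],[0,0,0,0,0,0],[0,0,0,0,0,0],[0,0,0,0,0,0],[0,0,0,0,0,0]]]'
python3 -c "
from h import *
a=read_camera('side')[165:280,180:325];cv2.imwrite('pics/s5.png',cv2.resize(a,None,fx=5,fy=5,interpolation=2))"
```

```text
time: 6.18
tool_pos: [0.6459, -0.0388, 0.2014]
tcp_rot: [0.032, -3.131, -0.002]
wrist_force: [0.4, -0.3, 0.1]
width: 0.001
grip_force: 0.0
time: 6.85
tool_pos: [0.6486, -0.039, 0.2827]
tcp_rot: [0.032, -3.137, -0.001]
wrist_force: [-0.5, -0.2, -0.5]
width: -0.002
grip_force: 0.0
```

View pics/s5.png

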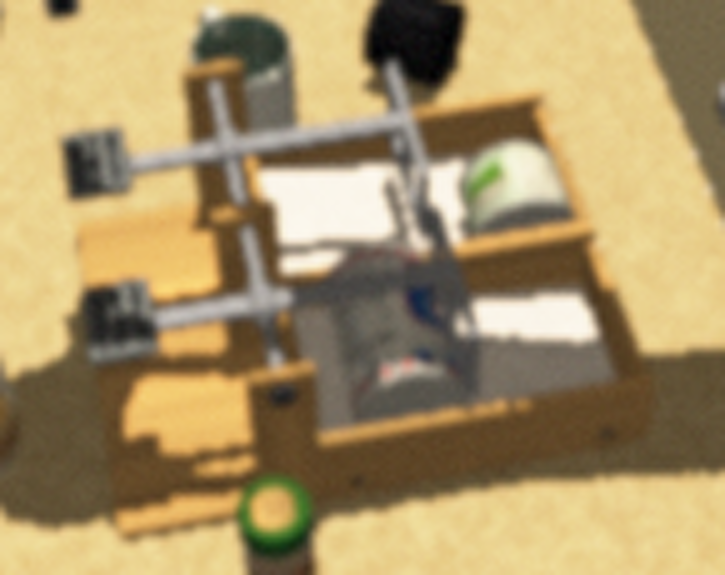

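The right lever is level again with its paddle back at (95,163), as in the first picture. The short tin is at the lip and the arm is clear.

```bash
python3 -c "
from workcell import *
print(finish_job())"
```

```text
the job is handed in; nothing more can be done
None
```

The short tin rolled out of the right lane to the front lip, its gate is shut again, the long tin and left lever look unmoved, and the job is handed in at about 7 s with the arm clear; no verdict came back.

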